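# Pinch the drive shaft round to its flat and hold the belt pulley on it for clamping

### The job

Pinch the upright drive shaft in the fingertips and turn it until they sit on its milled flat with that flat squarely facing the key notch in the chassis flange. Then take the toothed pulley, keep it hub down and slide it onto the shaft with its clamp screw pointing at the flat (and so at the notch) until its top face is flush with the shaft end. Finish still holding it there, carried by your grip and not forced against the shaft, so that a colleague can put the hex key through the notch; leave the fan, screwdriver and hex key where they lie.

Things in the scene. Friction and masses are not known exactly. Their poses are not given: they have to be found in the camera images.
- drive: Copier drive unit, fixed on the bench, shaft up: sheet-steel chassis 215 x 150 mm, plate top 35 mm above the bench; motor can (34 mm above the plate) and gears on its -x half, over 50 mm from the shaft. Origin: on the bench under the shaft's axis; z up, x from the shaft to the notched flange: an upright 2 mm sheet, 124 mm long, top 58 mm above the plate, 69 mm from the axis.
- key_notch (a point): Middle of the U-shaped key notch in the flange (22 mm wide, open at the top, floor 34 mm above the plate): 69 mm in the drive unit's +x from the shaft's axis, 46 mm above the plate, level with where the screw ends up.
- shaft (a joint): Angle of the shaft about its upright axis, rad, counter-clockwise positive seen from above: at 0 (and at 6.283) the flat faces the key notch squarely, at 3.14 away from it. Turns endlessly both ways with a light drag (0.03 N m) that keeps it where it is left; starts between 0.8 and 5.48.
- shaft_tip (a point): Centre of the shaft's upper end face. The blackened steel shaft (end face and flat bright) is 12 mm in diameter and stands 64 mm above the plate, its edge chamfered 1 mm; its lower 30 mm are round, its upper 34 mm carry the flat. Axes turn with the shaft: z up, x out of the flat.
- flat_mid (a point): The bright milled flat: 2 mm deep, 9 mm wide, from 30 mm above the plate to the shaft's end. Flat to back the shaft measures 10 mm, not 12; fingers squeezing flat to back (closing along the flat's x) pull it square to their pads. Origin: middle of the flat, 4 mm from the axis, 46 mm above the plate; x points straight out of the flat, z up.
- pulley_mid (a point): Centre of the loose aluminium toothed pulley, half-way up its 23 mm; it stands hub down on the bench, 0.05 to 0.11 kg. Hub: 28 mm in diameter, lower 10 mm; toothed rim: 40 mm in diameter, upper 13 mm. Bore 13.2 mm right through, lower mouth chamfered 1.2 mm. Axes: z up through the bore, x towards the clamp screw.
- pulley_top (a point): Centre of the pulley's upper face (23 mm above its underside), on the bore's axis; same axes as pulley_mid.
- pulley_screw (a point): Head of the pulley's black clamp screw (7.4 mm in diameter), which stands out sideways from the hub along the pulley's x and 7 mm beyond the rim, its head 21 to 27 mm from the bore's axis. This point: 24 mm from the bore's axis, 5 mm above the pulley's underside, so 18 mm below its upper face.
- fan: Loose black laptop fan, 62 x 66 x 10 mm, lying flat; leave alone. Origin: middle of its underside. Fan and pulley lie on either side of the drive unit, which on which side varies.
- screwdriver: Loose screwdriver with red handle, 160 mm long, lying to the right of the drive unit; leave alone. Origin: its middle, on the bench.
- hexkey: Loose L-shaped hex key, 100 x 26 mm, 6 mm thick, lying to the left of the drive unit; leave alone. Origin: about its middle, on the bench.

How it is judged:
By the outcome, as a careful person would: the job done as asked, in the order asked, and still so for the second after the job is handed in, while the arm keeps its last pose, push and grip.
It also fails if it takes over 72 s, if anything falls off the work surface, if the arm or the gripper's body presses on something with over 40 N, if the wrist force passes 120 N, or if a joint passes its speed limit or range.

### The arm

A 6-joint arm with a two-finger parallel gripper is mounted at the origin on the work surface. World frame = base frame: x ahead of the robot, y to its left, z up, the work surface at z = 0. Lengths are in m, angles in rad, forces in N, time in s.
With the tool pointing down it reaches from about 0.35 to 0.925 m from the base axis. Payload 6.4 kg.
Tool frame: the origin (TCP) lies between the finger pads; the fingertips stand 11 mm ahead of it and the grasp point (between the pads) lies 8 mm behind it (robot.nose_length is the distance from the TCP to the fingertips, in m); z points along the fingers, y is the direction in which the jaws open and shut (so a half turn about z gives the same grasp; the last joint's range is limited). The gripper opens to 94 mm and grips with 3 to 60 N. Pads are 16 mm wide; open, the fingers measure 119 mm over their backs; the gripper's body (75 mm by 177 mm) begins 78 mm behind the grasp point.
Start: joints at [-1.366, 0.245, 1.558, -0, 1.339, -0.174], TCP at [0.24, -0.604, 0.216] pointing down, gripper open.
Joint ranges: [-3.13, 3.13], [-1.02, 2.26], [0.13, 2.54], [-0.95, 4.09], [0.21, 2.88], [-2.74, 2.74]. Speed limits (rad/s): [2.57, 2.57, 3.14, 3.14, 3.14, 3.14].

### API

Orientations are given as a unit quaternion [x, y, z, w].
In Python, from plant import robot, vision, order, nets gives the robot as it stands.
- The arm moves only by the tool drive_tool, never from a script. Its argument "commands" is a list of rows, each a list of 2 entries, a list of its own where there are three numbers: the shift along the tool's x, y, z in units of 0.15 m (1.0 is 0.15 m), then the turn, a rotation vector about the tool's x, y, z in units of 120 degrees (1.0 is 120 degrees). In form: [[[dx, dy, dz], [rx, ry, rz]], ...]. A call has 1 to 20 rows; each row is the pose to reach, as a shift and turn from the pose commanded when the call began, along the tool's axes at that moment; what a row does not reach only later rows make up. A row lasts 1/12 s, in which the tool goes at most 41.7 mm and 7.16 degrees, less where a joint would pass 70% of its speed; a pose out of reach is approached as far as the arm can. A call with a number of a shift or a turn outside -1 to 1 is refused whole. A call with a gripper value outside its range is refused whole. "hand" is the opening, from 0 (shut) to 1 (fully open), set as the call begins (left out, the last holds). The fingers move at their own pace and stop on an object; "grip_force" is the grip in N (left out, the last holds). Time passes only in rows, so rows that repeat a pose let the fingers close. It gives the time, the measured TCP pose, the force and the opening at its end, in the units of the state.
- robot.read_state(): the state, without advancing time (a new reading comes with each control period).
- vision.read_camera(name): name is "scene" or "top"; returns the picture (480x640x3 uint8, blue, green, red); there is no depth.
- vision.get_calibration(name): a dict with "vfov" (degrees; the focal length in pixels is half the picture's height over the tangent of half this angle, whatever the lens; pixels are square), "cx", "cy" (the principal point, pixels), "rvec" (rotation vector, rad) and "tvec" (3), from world to camera coordinates, as OpenCV has them. Camera axes: x right, y down, z forward; pixel columns grow to the right and rows downward; lengths in m; the calibration is good to about 2 mm. A picture is of the moment at which its call begins. get_calibration takes no time and is no camera call.
- order.finish_job(): hands the job in, once; it reports no verdict.
Trained networks look in the newest picture that a camera, given by its name, has taken for a name from the list of things; names that differ only in an ending like _2 or _b are one class to them, and where a whole thing is asked for, a point or a joint stands for the part that bears it (a point fixed in the world has none). Each returns a list of dicts, best first, with "confidence" (0 to 1); they miss things now and then, are a little off and sometimes report something else, mostly with a low value. They report only what shows in the picture. A call takes as long as a camera call.
- nets.recognise(camera, thing): "point" ([column, row] as shares, 0 to 1, of the picture: columns of its width, rows of its height, amid what is visible of it).
- nets.regions_of(camera, thing): "mask" (480x640 bool, what is visible of it) and "point" ([column, row] as shares, 0 to 1, of the picture: columns of its width, rows of its height, amid what is visible of it).
The state is a dict: "time": time; "joint_positions": joint angles; "qd": joint speeds; "effort": joint torques, N m; "tool_pos": TCP position; "eef_rot": TCP orientation; "ft_force": force on the tool from outside, world axes, zero at the start; "wrist_torque": the same for the moment, N m; "opening": finger opening in m.
Only numpy, scipy, OpenCV 4.12 (cv2) and the standard library are available. Lean on these libraries where they do the work, as an engineer would, in place of code of your own. Each camera call takes 0.05 s, during which the arm holds its last target. There are 200 camera calls.

## Working session

There is one attempt and no reset: what is moved stays moved. The work goes in short steps, Python scripts to look and compute and a tool call to move; the robot and the scene stay as the last step left them, time stands still between calls to the robot, and variables do not carry over. Pictures are saved under pics/ and viewed, about 8 in all and at most 12, crops included, and the job is handed in when it is done.

Besides the shell and the picture viewer there is one more tool, called in YAML: its name, and indented under it one key for each argument. drive_tool: Moves the arm, as the interface text tells. Shifts and turns lie within -1 to 1; 1 stands for 0.15 m of shift or 120 degrees of turn. Its arguments: {"type":"object","properties":{"commands":{"type":"array"},"hand":{"type":"number"},"grip_force":{"type":"number"}},"required":["commands"]}

```bash
mkdir -p pics; ls
cat > h.py <<'E'
import numpy as np, cv2
from scipy.spatial.transform import Rotation as R
from plant import robot, vision, order, nets
def cal(n):
    c=vision.get_calibration(n); f=240/np.tan(np.radians(c["vfov"])/2)
    K=np.array([[f,0,c["cx"]],[0,f,c["cy"]],[0,0,1.]]); return K,np.array(c["rvec"],float).ravel(),np.array(c["tvec"],float).ravel(),c
def proj(n,P):
    K,r,t,c=cal(n); return cv2.projectPoints(np.array(P,float).reshape(-1,3),r,t,K,None)[0].reshape(-1,2)
def ray(n,uv):
    K,r,t,c=cal(n); M=R.from_rotvec(r).as_matrix(); d=M.T@np.linalg.inv(K)@np.array([uv[0],uv[1],1.]); return -M.T@t,d
def onz(n,uv,z):
    o,d=ray(n,uv); return o+d*(z-o[2])/d[2]
E
python3 - <<'E'
from h import *
for n in("scene","top"):
    im=vision.read_camera(n); cv2.imwrite(f"pics/{n}0.png",im); c=cal(n)[3]; print(n,c, ray(n,(320,240))[0])
    for t in("drive","shaft_tip","flat_mid","key_notch","pulley_mid","pulley_top","pulley_screw","fan","screwdriver","hexkey"):
        try: print(t,[(np.round(np.array(d["point"])*[640,480],1),round(d["confidence"],2)) for d in nets.recognise(n,t)[:2]])
        except Exception as e: print(t,e)
print(robot.read_state(),robot.nose_length)
E
```

```text
pics
scene {'vfov': 44.10991777772411, 'cx': 319.8152915648393, 'cy': 236.3544978649586, 'rvec': array([ 2.1495495 ,  1.31965122, -0.44179217]), 'tvec': array([-0.27659155, -0.37687161,  1.44868901])} [ 1.1851524  -0.31628364  0.90145072]
drive [(array([317.4, 247.2]), 0.88)]
shaft_tip [(array([323.3, 241.4]), 0.61), (array([318.6, 245.6]), 0.33)]
flat_mid [(array([324.1, 244.1]), 0.42)]
key_notch [(array([319. , 245.8]), 0.8), (array([460.8, 259. ]), 0.54)]
pulley_mid [(array([123.9, 251.6]), 0.7)]
pulley_top [(array([126.2, 253.9]), 0.73)]
pulley_screw [(array([127. , 254.9]), 0.82)]
fan []
screwdriver [(array([182.2, 365.5]), 0.84)]
hexkey [(array([460.7, 257.1]), 0.56)]
top {'vfov': 47.376160396441506, 'cx': 309.53885866102536, 'cy': 239.04023006445044, 'rvec': array([ 2.17721807, -2.16784907,  0.07065852]), 'tvec': array([0.01397974, 0.58992895, 1.28604862])} [ 0.48412825 -0.00441549  1.32956121]
drive [(array([311.5, 240.6]), 0.88)]
shaft_tip []
flat_mid []
key_notch [(array([312.4, 241.1]), 0.87)]
pulley_mid [(array([451.8, 302.9]), 0.64)]
pulley_top [(array([200.3, 299.7]), 0
[... 180 characters left out ...]
1.7, 181.8]), 0.47)]
{'time': 1.1, 'joint_positions': array([-1.36612451e+00,  2.45077211e-01,  1.55779938e+00,  1.13875133e-05,
        1.33865516e+00, -1.74133906e-01]), 'qd': array([ 0.00059366,  0.00085871, -0.00024259, -0.00191609,  0.00084308,
       -0.00051938]), 'effort': array([ 3.39366616e-04, -4.15830481e+01, -3.14880502e+01,  6.86048507e-02,
        2.88876792e-02, -5.69856013e-06]), 'tool_pos': array([ 0.24037014, -0.60394885,  0.21647018]), 'eef_rot': array([9.82117081e-01, 1.88271182e-01, 6.00539053e-06, 3.03649556e-05]), 'ft_force': array([-0.07410864, -0.24962407, -0.949816  ]), 'wrist_torque': array([0.00384961, 0.0050397 , 0.0202665 ]), 'opening': 0.093872372337864} 0.011
```

View pics/top0.png

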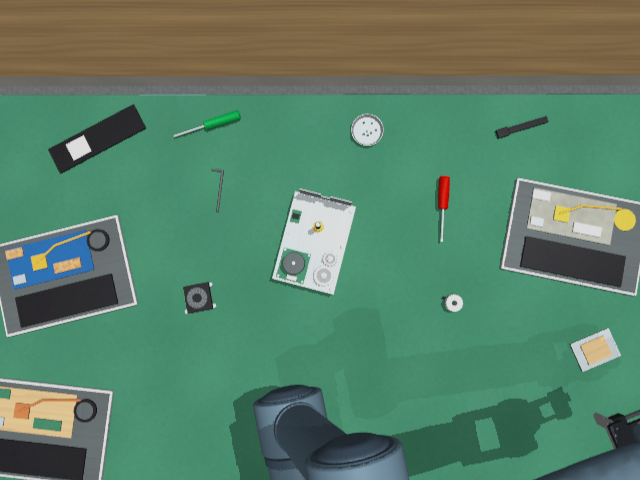

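View pics/scene0.png

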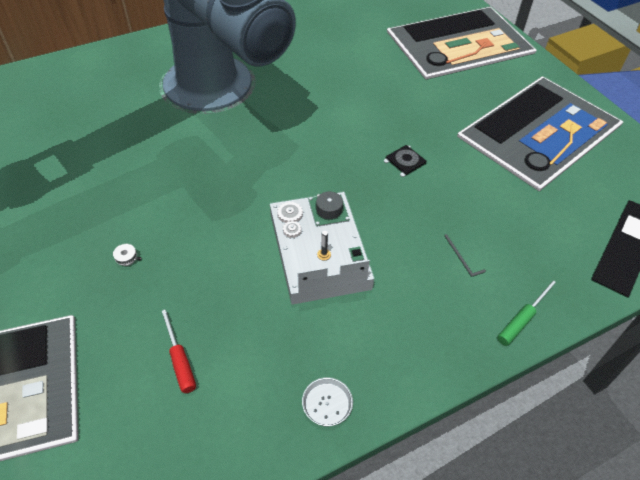

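The top view shows the drive at about (316,242), with its flange at the upper edge, the pulley at (453,303), the fan at (199,298), the screwdriver at (444,205) and the hex key at (219,188). In the scene view the shaft is at (324,240) and the pulley at (125,254). I'll zoom in on these next.

Run:
```python
from h import *
s=cv2.imread("pics/scene0.png");t=cv2.imread("pics/top0.png")
def crop(im,x,y,w,h,W,H): return cv2.resize(im[y:y+h,x:x+w],(W,H),interpolation=cv2.INTER_CUBIC)
out=np.zeros((600,800,3),np.uint8)
out[:300,:400]=crop(t,265,180,100,120,400,480)[:300] if 0 else crop(t,265,182,100,75,400,300)
out[300:,:400]=crop(s,270,220,107,80,400,300)
out[:300,400:]=crop(t,434,288,40,30,400,300)
out[300:,400:]=crop(s,105,239,40,30,400,300)
cv2.imwrite("pics/crop1.png",out)
# rough geometry
for z in(0.099,): print("tip",onz("top",(318,226),z), onz("scene",(323.5,233),z))
print("pulley top",onz("top",(453.5,303),.023),onz("scene",(125,250),.023))
for uv in((298,190),(354,205)): print("flange",onz("top",uv,.093))
```

```text
tip [ 0.61343728 -0.0036657   0.099     ] [ 0.61783255 -0.00166052  0.099     ]
pulley top [ 0.43947642 -0.32462621  0.023     ] [ 0.43621809 -0.31951562  0.023     ]
flange [0.69662361 0.04234778 0.093     ]
flange [ 0.66239856 -0.08543577  0.093     ]
```

View pics/crop1.png

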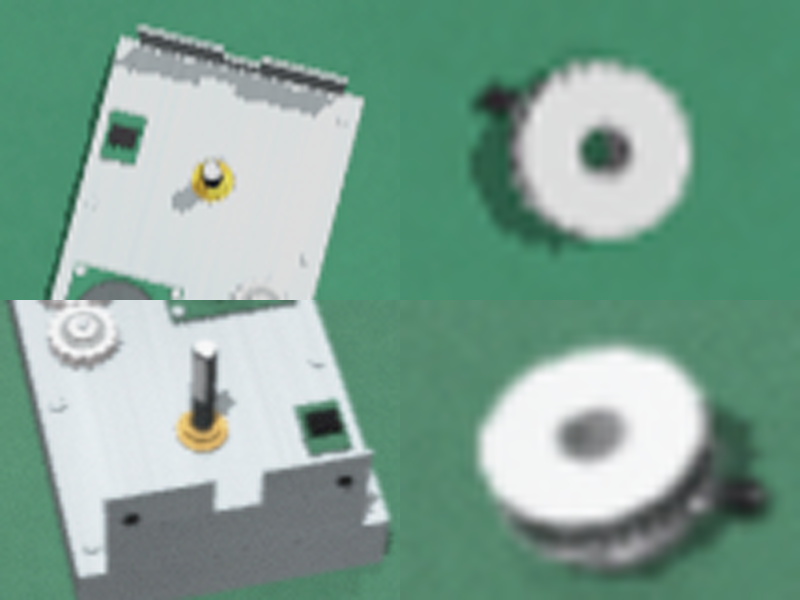

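The crops show the following:
- **Pulley:** the screw points up-left in the top view, about 65° in world.
- **Shaft:** the bright flat is on the left of the shaft in the scene view, from which I estimate a normal of about −66 to −75° in world.
- **Notch:** it faces about −15°.

I'll refine these numerically.

Run:
```python
from h import *
t=cv2.imread("pics/top0.png").astype(int); s=cv2.imread("pics/scene0.png").astype(int)
sat=t.max(2)-t.min(2)
# left/right chassis edges, where saturation crosses 45
for side in(-1,1):
    pts=[]
    for r in range(212,276):
        c0=int(318-(r-227)*0.26); 
        for k in range(15,50):
            c=c0+side*k
            if sat[r,c]>45 and sat[r,c+side]>45 and sat[r,c+2*side]>45 and t[r,c,2]<130 and k>24:
                a,b=sat[r,c-side],sat[r,c]; pts.append([c-side+side*np.clip((45-a)/(b-a+1e-9),0,1),r]);break
    W=np.array([onz("top",p,.035)[:2] for p in pts]); vx,vy,x0,y0=cv2.fitLine(W.astype(np.float32),cv2.DIST_HUBER,0,.01,.01).ravel()
    print("edge",side,len(pts),np.degrees(np.arctan(vy/vx)),x0,y0)
print("tip",onz("top",(318,224.5),.099),onz("scene",(324.8,232.3),.099)); print("bush",onz("top",(318.3,227.3),.037),onz("scene",(324.3,254.8),.037))
# scene shaft strip
g=cv2.cvtColor(s.astype(np.uint8),cv2.COLOR_BGR2GRAY)
print(g[228:262,317:334])
# pulley
print("ptop",onz("top",(454.5,303.0),.023),onz("scene",(105+19.3,239+13.6),.023), onz("scene",(105+19.2,239+13.6),.023))
for n,uv in(("top",(434+9.2,288+10)),("scene",(105+34.3,239+19.5))): print("screw head",n,onz(n,uv,.005))
for n,th in(("top",70),("scene",70)):
  for q in(50,60,70,80): print(n,q,proj(n,[0.438+.024*np.cos(np.radians(q)),-.323+.024*np.sin(np.radians(q)),.005])-proj(n,[.438,-.323,.023]))
```

```text
edge -1 64 -14.344145 0.599412 0.08116664
edge 1 64 -14.379508 0.56833637 -0.06836899
tip [ 0.61684714 -0.0036531   0.099     ] [0.61745085 0.00109313 0.099     ]
bush [ 0.61685188 -0.00435162  0.037     ] [6.19972194e-01 3.92262998e-04 3.70000000e-02]
[[222 222 225 223 222 225 225 224 226 223 223 223 226 226 226 227 225]
 [223 223 224 222 223 223 225 225 225 224 224 222 222 225 225 227 227]
 [224 225 224 224 224 225 229 232 232 228 226 225 224 225 227 228 228]
 [225 224 223 224 221 233 243 246 246 242 233 224 225 224 227 229 229]
 [225 224 225 223 207 233 245 246 247 245 235 225 225 226 225 228 228]
 [226 226 226 221 181 201 233 244 246 242 203 207 222 225 225 228 227]
 [225 226 224 221 168 133 160 221 236 211 147 195 222 225 226 227 230]
 [227 225 225 223 174 129 115 126 144 116  99 191 222 223 226 227 228]
 [227 227 227 223 179 146 143 121  83  62  99 196 225 224 226 228 228]
 [228 228 226 225 184 153 149 131  86  59  99 196 224 226 227 226 227]
 [228 227 228 224 184 153 149 131  90  58 100 198 225 225 225 226 228]
 [228 228 227 223 186 152 149 131  90  57  97 196 225 226 226 227 
[... 1385 characters left out ...]
81 187 173 157 170 210 226 230 231 232]
 [231 232 229 227 202 174 167 165 173 172 199 220 229 229 230 230 231]
 [232 231 231 230 227 220 213 214 214 218 224 229 228 229 229 230 232]]
ptop [ 0.43948937 -0.32698112  0.023     ] [ 0.44155109 -0.32232277  0.023     ] [ 0.4414693 -0.3224867  0.023    ]
screw head top [ 0.45065038 -0.30461554  0.005     ]
screw head scene [ 0.45227986 -0.30132636  0.005     ]
top 50 [[-9.63687161 -6.78779666]]
top 60 [[-10.61961894  -5.35739134]]
top 70 [[-11.33628062  -3.77217718]]
top 80 [[-11.76496439  -2.08011126]]
scene 50 [[14.34594253  8.21918647]]
scene 60 [[15.07391257  6.43614098]]
scene 70 [[15.41201003  4.64250587]]
scene 80 [[15.35273313  2.89253309]]
```

drive_tool:
  commands:
    - [[0.954,-0.7,0],[0,0,0]]
    - [[0.954,-0.7,0],[0,0,0]]
    - [[0.954,-0.7,0],[0,0,0]]
    - [[0.954,-0.7,0],[0,0,0]]
    - [[0.954,-0.7,0],[0,0,0]]
  hand: 0.4
  grip_force: 15

```text
time: 1.52
tool_pos: [0.3367, -0.4493, 0.2164]
eef_rot: [0.982, 0.19, 0.0, -0.001]
ft_force: [0.4, 1.1, 0.6]
opening: 0.0639
```

drive_tool:
  commands:
    - [[0.954,-0.7,0],[0,0,0]]
    - [[0.954,-0.7,0],[0,0,0]]
    - [[0.954,-0.7,0],[0,0,0]]
    - [[0.954,-0.7,0],[0,0,0]]
    - [[0.954,-0.7,0],[0,0,0]]

```text
time: 1.93
tool_pos: [0.4305, -0.2994, 0.2166]
eef_rot: [0.982, 0.19, 0.0, -0.0]
ft_force: [0.1, -0.6, -0.9]
opening: 0.0379
```

drive_tool:
  commands:
    - [[0.954,-0.7,0],[0,0,0]]
    - [[0.954,-0.7,0],[0,0,0]]
    - [[0.954,-0.7,0],[0,0,0]]
    - [[0.954,-0.7,0],[0,0,0]]
    - [[0.954,-0.7,0],[0,0,0]]

```text
time: 2.35
tool_pos: [0.5246, -0.1493, 0.2167]
eef_rot: [0.982, 0.19, 0.001, -0.0]
ft_force: [0.2, -0.2, 0.0]
opening: 0.0376
```

drive_tool:
  commands:
    - [[0.954,-0.7,0],[0,0,0]]
    - [[0.954,-0.7,0],[0,0,0]]
    - [[0.954,-0.7,0],[0,0,0]]
    - [[0.954,-0.7,0],[0,0,0]]
    - [[0.954,-0.7,0.0],[0,0,0]]
    - [[0.954,-0.7,0.35],[0,0,0]]
    - [[0.954,-0.7,0.5],[0,0,0]]
    - [[0.954,-0.7,0.6],[0,0,0]]
    - [[0.954,-0.7,0.6],[0,0,0]]

```text
time: 3.1
tool_pos: [0.6136, -0.0029, 0.1212]
eef_rot: [0.982, 0.188, -0.004, -0.001]
ft_force: [-0.9, 0.2, -0.9]
opening: 0.0375
```

Run:
```python
from h import *
s=vision.read_camera("scene");t=vision.read_camera("top")
a=cv2.resize(s[190:270,285:365],(400,400),interpolation=cv2.INTER_CUBIC);b=cv2.resize(t[190:270,280:360],(400,400),interpolation=cv2.INTER_CUBIC)
cv2.imwrite("pics/c2.png",np.hstack([a,b]))
st=robot.read_state();print(st["joint_positions"],st["tool_pos"])
```

```text
[-1.88647986e-01  2.62879895e-01  1.70953973e+00 -3.85579994e-04
  1.16952305e+00  1.00454481e+00] [ 0.61699214 -0.00325848  0.12655944]
```

View pics/c2.png

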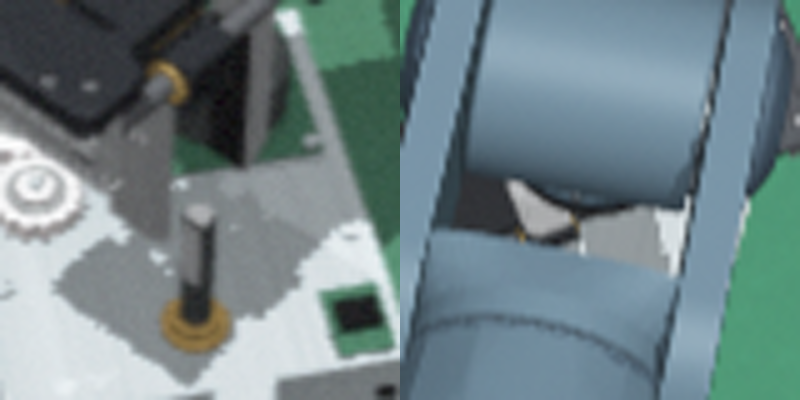

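The scene crop shows the jaws straddling the shaft tip at about (200,210), with the flat facing the left finger. I'll descend and pinch.

drive_tool:
  commands:
    - [[0,0,0.14],[0,0,0]]
    - [[0,0,0.28],[0,0,0]]
    - [[0,0,0.28],[0,0,0]]
    - [[0,0,0.28],[0,0,0]]

```text
time: 3.53
tool_pos: [0.6174, -0.0027, 0.0856]
eef_rot: [0.982, 0.188, 0.0, 0.0]
ft_force: [0.0, -0.6, -0.2]
opening: 0.0374
```

drive_tool:
  commands:
    - [[0,0,0],[0,0,0]]
    - [[0,0,0],[0,0,0]]
    - [[0,0,0],[0,0,0]]
    - [[0,0,0],[0,0,0]]
    - [[0,0,0],[0,0,0]]
    - [[0,0,0],[0,0,0]]
    - [[0,0,0],[0,0,0]]
  hand: 0
  grip_force: 15

```text
time: 4.12
tool_pos: [0.6168, 0.0001, 0.0857]
eef_rot: [0.982, 0.188, 0.0, -0.002]
ft_force: [-3.3, 7.6, 5.9]
opening: 0.0095
```

```bash
cat > st.py <<'E'
from h import *
st=robot.read_state(); M=R.from_quat(st["eef_rot"]).as_matrix(); f=st["ft_force"]
print("t",round(st["time"],2),"pos",np.round(st["tool_pos"],4),"grasp",np.round(st["tool_pos"]-.008*M[:,2],4),"xang",round(np.degrees(np.arctan2(M[1,0],M[0,0])),1),"yang",round(np.degrees(np.arctan2(M[1,1],M[0,1])),1),"zax",np.round(M[:,2],3))
print("F tool",np.round(M.T@f,2),"world",np.round(f,2),"T",np.round(st["wrist_torque"],3),"open",round(st["opening"],4),"q6",round(st["joint_positions"][5],2))
E
python3 st.py
```

```text
t 4.12 pos [6.168e-01 1.000e-04 8.570e-02] grasp [6.168e-01 1.000e-04 9.370e-02] xang 21.7 yang -68.3 zax [-0.001  0.004 -1.   ]
F tool [-0.3  -8.29 -5.88] world [-3.34  7.57  5.91] T [1.356 0.604 0.011] open 0.0095 q6 1.01
```

The opening is about 10 mm, so the pinch is on flat and back. Next I take out the side load and turn the shaft by +54°.

drive_tool:
  commands:
    - [[0,-0.019,0],[0,0,0]]
    - [[0,-0.019,0],[0,0,0]]
    - [[-0.001,-0.019,0],[0,0,-0.05]]
    - [[-0.001,-0.018,0],[0,0,-0.1]]
    - [[-0.002,-0.018,0],[0,0,-0.15]]
    - [[-0.003,-0.018,0],[0,0,-0.2]]
    - [[-0.003,-0.018,0],[0,0,-0.25]]
    - [[-0.004,-0.017,0],[0,0,-0.3]]
    - [[-0.004,-0.017,0],[0,0,-0.35]]
    - [[-0.005,-0.017,0],[0,0,-0.4]]
    - [[-0.005,-0.0165,0],[0,0,-0.4495]]
    - [[-0.005,-0.0165,0],[0,0,-0.4495]]
    - [[-0.005,-0.0165,0],[0,0,-0.4495]]
    - [[-0.005,-0.0165,0],[0,0,-0.4495]]
  grip_force: 20

```text
time: 5.28
tool_pos: [0.6164, -0.0005, 0.0857]
eef_rot: [0.791, 0.612, 0.001, 0.001]
ft_force: [0.8, -1.8, 5.8]
opening: 0.0099
```

```bash
python3 st.py
```

```text
t 5.28 pos [ 6.164e-01 -5.000e-04  8.570e-02] grasp [ 6.164e-01 -5.000e-04  9.370e-02] xang 75.5 yang -14.5 zax [ 0.003 -0.001 -1.   ]
F tool [-1.55  1.23 -5.79] world [ 0.79 -1.8   5.79] T [-0.3   -0.049  0.088] open 0.0099 q6 0.07
```

Force is small, the opening is 9.9 mm and the jaw angle is −14.5°. The two pinches put the shaft axis at (0.6174, −0.0007). Release and rise.

drive_tool:
  commands:
    - [[0,0,0],[0,0,0]]
    - [[0,0,0],[0,0,0]]
    - [[0,0,0],[0,0,0]]
    - [[0,0,-0.2],[0,0,0]]
    - [[0,0,-0.45],[0,0,0]]
    - [[0,0,-0.7],[0,0,0]]
    - [[-0.25,0,-0.7],[0,0,0]]
    - [[-0.38,0,-0.7],[0,0,0]]
    - [[-0.38,0,-0.7],[0,0,0]]
  hand: 0.4

```text
time: 6.03
tool_pos: [0.6006, -0.0578, 0.1898]
eef_rot: [0.791, 0.612, -0.0, 0.0]
ft_force: [0.0, -0.3, -0.1]
opening: 0.0375
```

```bash
python3 st.py
python3 - <<'E'
from h import *
s=vision.read_camera("scene"); a=s[225:262,305:345]
cv2.imwrite("pics/c3.png",cv2.resize(a,(600,555),interpolation=cv2.INTER_CUBIC))
g=cv2.cvtColor(s,cv2.COLOR_BGR2GRAY); print(g[230:250,317:334])
print(proj("scene",[[.6174,-.0007,.099],[.6174,-.0007,.082],[.6174,-.0007,.065],[.6174+.069*.9686,-.0007-.069*.2487,.081]]))
E
```

```text
t 6.03 pos [ 0.6006 -0.0578  0.1898] grasp [ 0.6006 -0.0578  0.1978] xang 75.4 yang -14.6 zax [ 0.    -0.001 -1.   ]
F tool [-0.28  0.08  0.09] world [ 0.01 -0.3  -0.09] T [ 0.002 -0.07  -0.06 ] open 0.0375 q6 -0.03
[[151 151 148 147 150 164 186 190 187 173 153 147 150 150 154 172 213]
 [145 149 150 148 158 211 240 247 243 221 176 151 152 152 156 194 218]
 [150 150 152 149 158 227 244 244 228 230 198 156 153 153 150 160 162]
 [154 152 150 148 129 191 208 200 192 189 148 136 148 151 148 150 154]
 [152 150 150 143 105 121 153 151 137 130 104 127 148 148 152 153 157]
 [152 150 150 145  99  67  84  94 102  97  82 128 147 150 149 154 152]
 [152 152 152 147  99  68 100 116 120 115  99 131 148 152 152 154 150]
 [153 154 154 147 100  70 106 122 124 120 108 137 148 149 149 149 152]
 [153 152 150 147  99  72 107 121 124 120 110 137 149 153 154 154 153]
 [154 155 155 148 101  79 108 124 122 121 108 136 151 151 152 151 154]
 [153 154 154 144  95  81 110 124 120 119 107 137 151 155 150 152 150]
 [155 154 147 134  87  79 110 121 122 122 104 135 152 154 151 152 152]
 [153 152 152 132  85  79 112 123 121 118 105 139 166 161 152 153 150]
 [155 156 153 132  88  78 113 118 120 119 114 160 203 183 154 154 150]
 [155 155 152 132  86  76 112 119 124 120 121 188 183 159 155 153 154]
 [157 172 175 154  99  83 112 120 116 113 109 146 156 156 157 151 154]
 [167 213 224 203 126  86 104 111  95  87 103 139 152 155 154 153 152]
 [184 216 223 197 127  68  58  64  56  60 109 142 155 154 156 153 153]
 [200 188 168 168 118  54  45  43  45  52 108 145 156 156 155 155 154]
 [162 154 151 132  87  49  44  43  46  54 105 141 151 156 155 153 156]]
[[323.8744541  232.63605457]
 [323.66006153 238.69194672]
 [323.4510474  244.59591553]
 [332.851346   270.24860037]]
```

View pics/c3.png

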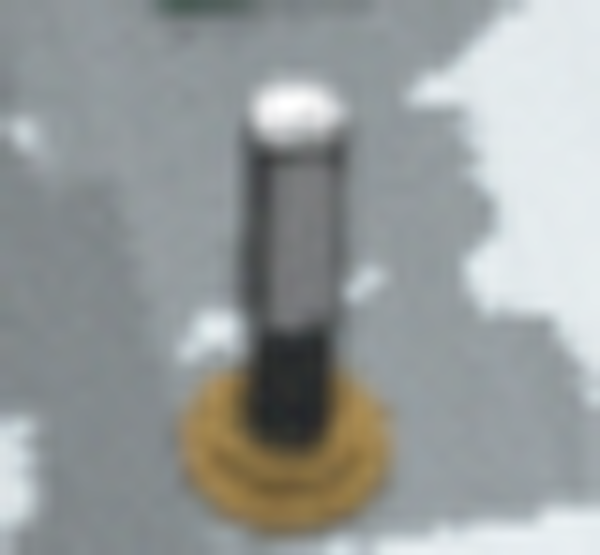

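The flat now faces slightly right of the camera, with its left edge at about column 322 and its right edge at about 327, which is what "facing the notch" predicts. On to the pulley: first a squeeze across it for centring.

drive_tool:
  commands:
    - [[-0.99,-0.294,0],[0,0,0]]
    - [[-0.99,-0.294,0],[0,0,0]]
    - [[-0.99,-0.294,0],[0,0,0]]
    - [[-0.99,-0.294,0],[0,0,0]]
    - [[-0.99,-0.294,0],[0,0,0]]
  hand: 0.8

```text
time: 6.5
tool_pos: [0.5195, -0.1907, 0.1885]
eef_rot: [0.791, 0.611, -0.001, -0.001]
ft_force: [-0.0, -0.6, 0.1]
opening: 0.0674
```

drive_tool:
  commands:
    - [[-0.5,-0.15,0],[0,0,-0.06]]
    - [[-0.99,-0.294,0.2],[0,0,-0.12]]
    - [[-0.99,-0.294,0.4],[0,0,-0.18]]
    - [[-0.99,-0.294,0.6],[0,0,-0.24]]
    - [[-0.99,-0.294,0.75],[0,0,-0.3]]
    - [[-0.99,-0.294,0.8],[0,0,-0.36]]
    - [[-0.99,-0.294,0.86],[0,0,-0.42]]
    - [[-0.99,-0.294,0.86],[0,0,-0.48]]
    - [[-0.99,-0.294,0.86],[0,0,-0.54]]
    - [[-0.99,-0.294,0.86],[0,0,-0.6]]
    - [[-0.99,-0.294,0.86],[0,0,-0.645]]
    - [[-0.99,-0.294,0.86],[0,0,-0.645]]
    - [[-0.99,-0.294,0.86],[0,0,-0.645]]

```text
time: 7.58
tool_pos: [0.4425, -0.3199, 0.0599]
eef_rot: [0.234, 0.972, 0.001, -0.0]
ft_force: [-0.1, -1.3, -1.0]
opening: 0.0752
```

```bash
python3 st.py
python3 - <<'E'
from h import *
s=vision.read_camera("scene");t=vision.read_camera("top")
b=cv2.resize(t[273:333,424:484],(400,400),interpolation=cv2.INTER_CUBIC);a=cv2.resize(s[220:280,95:155],(400,400),interpolation=cv2.INTER_CUBIC)
cv2.imwrite("pics/c4.png",np.hstack([a,b]))
E
```

```text
t 7.58 pos [ 0.4425 -0.3199  0.0599] grasp [ 0.4425 -0.3199  0.0679] xang 152.9 yang 62.9 zax [-0.001  0.001 -1.   ]
F tool [-0.46 -1.18  1.04] world [-0.13 -1.26 -1.05] T [ 0.059 -0.081 -0.014] open 0.0752 q6 -1.93
```

View pics/c4.png

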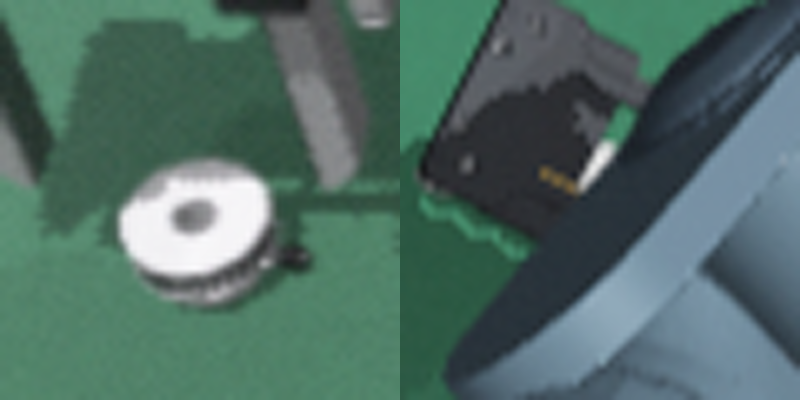

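The scene crop shows the pulley at about (195,215) between the jaws, with the screw at (295,260). Descend with the tips above the screw and squeeze.

drive_tool:
  commands:
    - [[0,-0.03,0.12],[0,0,0]]
    - [[0,-0.03,0.2],[0,0,0]]
    - [[0,-0.03,0.243],[0,0,0]]
    - [[0,-0.03,0.243],[0,0,0]]
    - [[0,-0.03,0.243],[0,0,0]]

```text
time: 8.1
tool_pos: [0.4398, -0.3246, 0.0235]
eef_rot: [0.233, 0.972, 0.0, -0.001]
ft_force: [-0.0, 0.4, -0.1]
opening: 0.0751
```

drive_tool:
  commands:
    - [[0,0,0],[0,0,0]]
    - [[0,0,0],[0,0,0]]
    - [[0,0,0],[0,0,0]]
    - [[0,0,0],[0,0,0]]
    - [[0,0,0],[0,0,0]]
    - [[0,0,0],[0,0,0]]
    - [[0,0,0],[0,0,0]]
    - [[0,0,0],[0,0,0]]
  hand: 0
  grip_force: 8

```text
time: 8.77
tool_pos: [0.4401, -0.3252, 0.0242]
eef_rot: [0.233, 0.972, -0.0, 0.0]
ft_force: [-0.6, -0.1, 2.3]
opening: 0.0394
```

```bash
python3 st.py
```

```text
t 8.77 pos [ 0.4401 -0.3252  0.0242] grasp [ 0.4401 -0.3252  0.0322] xang 153.0 yang 63.0 zax [ 0. -0. -1.]
F tool [ 0.51 -0.4  -2.33] world [-0.63 -0.12  2.33] T [ 0.138 -0.137 -0.024] open 0.0394 q6 -1.94
```

drive_tool:
  commands:
    - [[0,0,0],[0,0,0]]
    - [[0,0,0],[0,0,0]]
    - [[0,0,0],[0,0,0]]
    - [[0,0,0],[0,0,0]]
    - [[0,0,0],[0,0,0]]
    - [[0,-0.003,0],[0,0,0.1]]
    - [[0,-0.003,0],[0,0,0.2]]
    - [[0,-0.003,0],[0,0,0.3]]
    - [[0,-0.003,0],[0,0,0.4]]
    - [[0,-0.003,0],[0,0,0.5]]
    - [[0,-0.003,0],[0,0,0.6]]
    - [[0,-0.003,0],[0,0,0.7]]
    - [[0,-0.003,0],[0,0,0.75]]
    - [[0,-0.003,0],[0,0,0.75]]
    - [[0,-0.003,0],[0,0,0.75]]
    - [[0,-0.003,0],[0,0,0.75]]
    - [[0,-0.003,0],[0,0,0.75]]
    - [[0,-0.003,0],[0,0,0.75]]
    - [[0,-0.003,0],[0,0,0.75]]
    - [[0,-0.003,0],[0,0,0.75]]
  hand: 0.8

```text
time: 10.43
tool_pos: [0.4398, -0.3255, 0.024]
eef_rot: [0.852, 0.524, -0.0, -0.0]
ft_force: [-0.0, -0.7, 0.1]
opening: 0.0754
```

```bash
python3 st.py
```

```text
t 10.43 pos [ 0.4398 -0.3255  0.024 ] grasp [ 0.4398 -0.3255  0.032 ] xang 63.2 yang -26.8 zax [-0.  0. -1.]
F tool [-0.64  0.29 -0.06] world [-0.03 -0.7   0.06] T [-0.033 -0.087 -0.005] open 0.0754 q6 -0.38
```

drive_tool:
  commands:
    - [[0.002,0,0.03],[0,0,0]]
    - [[0.002,0,0.065],[0,0,0]]
    - [[0.002,0,0.065],[0,0,0]]
    - [[0.002,0,0.065],[0,0,0]]

```text
time: 10.77
tool_pos: [0.4395, -0.3248, 0.0135]
eef_rot: [0.852, 0.523, -0.0, -0.001]
ft_force: [0.9, -0.2, -0.4]
opening: 0.0752
```

drive_tool:
  commands:
    - [[0,0,0],[0,0,0]]
    - [[0,0,0],[0,0,0]]
    - [[0,0,0],[0,0,0]]
    - [[0,0,0],[0,0,0]]
    - [[0,0,0],[0,0,0]]
    - [[0,0,0],[0,0,0]]
    - [[0,0,0],[0,0,0]]
    - [[0,0,0],[0,0,0]]
  hand: 0
  grip_force: 20

```text
time: 11.43
tool_pos: [0.44, -0.3252, 0.0143]
eef_rot: [0.852, 0.523, -0.0, -0.0]
ft_force: [-1.3, 1.0, -0.1]
opening: 0.0394
```

```bash
python3 st.py
```

```text
t 11.43 pos [ 0.44   -0.3252  0.0143] grasp [ 0.44   -0.3252  0.0223] xang 63.0 yang -27.0 zax [-0. -0. -1.]
F tool [ 0.27 -1.65  0.07] world [-1.35  0.98 -0.07] T [ 0.014  0.048 -0.043] open 0.0394 q6 -0.37
```

drive_tool:
  commands:
    - [[0,0,-0.1],[0,0,0]]
    - [[0,0,-0.3],[0,0,0]]
    - [[0,0,-0.55],[0,0,0]]
    - [[0.1,0,-0.8],[0,0,0]]
    - [[0.35,0.02,-0.9],[0,0,0]]
    - [[0.6,0.02,-0.9],[0,0,0]]
    - [[0.7,0.02,-0.9],[0,0,0]]

```text
time: 12.02
tool_pos: [0.4921, -0.2306, 0.1511]
eef_rot: [0.852, 0.524, 0.001, 0.001]
ft_force: [-0.4, 0.7, -1.8]
opening: 0.0395
```

drive_tool:
  commands:
    - [[0.2,0.03,0],[0,0,0.04]]
    - [[0.4,0.03,0],[0,0,0.08]]
    - [[0.6,0.03,0],[0,0,0.12]]
    - [[0.8,0.03,0],[0,0,0.16]]
    - [[0.9,0.03,0],[0,0,0.2]]
    - [[0.9,0.03,0],[0,0,0.2]]
    - [[0.9,0.03,0],[0,0,0.2]]

```text
time: 12.6
tool_pos: [0.5553, -0.1142, 0.1489]
eef_rot: [0.942, 0.336, -0.0, -0.0]
ft_force: [-0.4, 0.3, -0.7]
opening: 0.0394
```

```bash
python3 st.py
```

```text
t 12.6 pos [ 0.5553 -0.1142  0.1489] grasp [ 0.5553 -0.1142  0.1569] xang 39.2 yang -50.8 zax [-0.001 -0.    -1.   ]
F tool [-0.12 -0.48  0.66] world [-0.4   0.29 -0.66] T [-0.04  -0.013 -0.014] open 0.0394 q6 0.48
```

drive_tool:
  commands:
    - [[0.2,-0.08,0],[0,0,0.05]]
    - [[0.4,-0.16,0],[0,0,0.1]]
    - [[0.6,-0.24,0],[0,0,0.15]]
    - [[0.7,-0.29,0],[0,0,0.2]]
    - [[0.798,-0.328,0],[0,0,0.25]]
    - [[0.798,-0.328,0],[0,0,0.3]]
    - [[0.798,-0.328,0],[0,0,0.35]]
    - [[0.798,-0.328,0],[0,0,0.4]]
    - [[0.798,-0.328,0],[0,0,0.446]]
    - [[0.798,-0.328,0],[0,0,0.446]]
    - [[0.798,-0.328,0],[0,0,0.446]]
    - [[0.798,-0.328,0],[0,0,0.446]]

```text
time: 13.6
tool_pos: [0.6172, -0.0019, 0.1491]
eef_rot: [0.992, -0.125, -0.0, 0.0]
ft_force: [-0.7, 0.3, -0.6]
opening: 0.0392
```

```bash
python3 st.py
python3 - <<'E'
from h import *
s=vision.read_camera("scene");t=vision.read_camera("top")
c=proj("scene",[.6174,-.0007,.12])[0].astype(int);d=proj("top",[.6174,-.0007,.12])[0].astype(int);print(c,d)
a=cv2.resize(s[c[1]-40:c[1]+40,c[0]-40:c[0]+40],(600,600),interpolation=cv2.INTER_CUBIC)
cv2.imwrite("pics/c5.png",a)
st=robot.read_state();p=st["tool_pos"]
for q in(-30,-22,-14.4,-6,2):
    u=np.array([np.cos(np.radians(q)),np.sin(np.radians(q)),0]); 
    print(q,[(np.round((proj("scene",p+u*r+[0,0,.0087-.018])[0]-c+40)*7.5)) for r in(.024,.027)])
E
```

```text
t 13.6 pos [ 0.6172 -0.0019  0.1491] grasp [ 0.6172 -0.0019  0.1571] xang -14.4 yang -104.4 zax [-0. -0. -1.]
F tool [-0.74 -0.11  0.64] world [-0.69  0.29 -0.64] T [0.034 0.02  0.007] open 0.0392 q6 1.64
[324 224] [316 223]
-30 [array([295., 334.]), array([294., 344.])]
-22 [array([310., 334.]), array([311., 344.])]
-14.4 [array([324., 332.]), array([327., 342.])]
-6 [array([339., 329.]), array([344., 339.])]
2 [array([353., 324.]), array([359., 333.])]
```

View pics/c5.png

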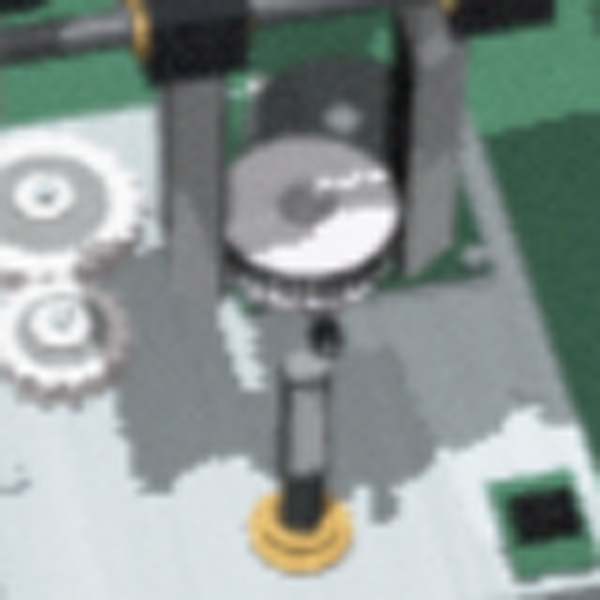

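The scene crop shows the screw head at about (325,337), where my model puts −15°±2, so it points at the notch. The shaft tip is just below at (305,360). Correct the lateral offset and descend.

drive_tool:
  commands:
    - [[0,-0.008,0.1],[0,0,0]]
    - [[0,-0.008,0.207],[0,0,0]]
    - [[0,-0.008,0.207],[0,0,0]]
    - [[0,-0.008,0.207],[0,0,0]]
    - [[0,-0.008,0.207],[0,0,0]]
    - [[0,-0.008,0.207],[0,0,0]]

```text
time: 14.2
tool_pos: [0.6185, -0.0001, 0.1195]
eef_rot: [0.992, -0.126, 0.001, 0.0]
ft_force: [-0.1, 0.2, -0.9]
opening: 0.0394
```

```bash
python3 st.py
```

```text
t 14.2 pos [ 6.185e-01 -1.000e-04  1.195e-01] grasp [ 6.185e-01 -1.000e-04  1.275e-01] xang -14.5 yang -104.5 zax [ 0.002 -0.    -1.   ]
F tool [-0.18 -0.19  0.91] world [-0.12  0.23 -0.91] T [ 0.083  0.086 -0.048] open 0.0394 q6 1.64
```

```bash
cat > av.py <<'E'
from h import *
P=[];F=[];T=[]
for i in range(12):
    vision.read_camera("top"); s=robot.read_state(); P.append(s["tool_pos"]);F.append(s["ft_force"]);T.append(s["wrist_torque"])
M=R.from_quat(s["eef_rot"]).as_matrix()
print("pos",np.round(np.mean(P,0)*1e3,2),"sd",np.round(np.std(P,0)*1e3,2),"\nFtool",np.round(M.T@np.mean(F,0),2),"sd",np.round(np.std(F,0),2),"T",np.round(M.T@np.mean(T,0),3),"t",s["time"],"open",s["opening"])
print("xang",np.degrees(np.arctan2(M[1,0],M[0,0])))
E
python3 av.py
```

```text
pos [6.1795e+02 3.0000e-02 1.1867e+02] sd [0.27 0.05 0.44] 
Ftool [-0.09 -0.09  1.17] sd [0.41 0.5  0.46] T [ 0.047 -0.008  0.015] t 14.8 open 0.03956366642011574
xang -14.474396765542025
```

drive_tool:
  commands:
    - [[-0.002,0.004,0.01],[0,0,0]]
    - [[-0.002,0.004,0.02],[0,0,0]]
    - [[-0.002,0.004,0.03],[0,0,0]]
    - [[-0.002,0.004,0.04],[0,0,0]]
    - [[-0.002,0.004,0.05],[0,0,0]]
    - [[-0.002,0.004,0.06],[0,0,0]]
    - [[-0.002,0.004,0.07],[0,0,0]]
    - [[-0.002,0.004,0.07],[0,0,0]]

```text
time: 15.47
tool_pos: [0.617, -0.0004, 0.1072]
eef_rot: [0.992, -0.126, -0.0, -0.0]
ft_force: [-0.3, 1.0, -1.1]
opening: 0.0396
```

```bash
python3 av.py
```

```text
pos [ 6.1729e+02 -4.3000e-01  1.0775e+02] sd [0.06 0.02 0.11] 
Ftool [0.18 0.02 0.92] sd [0.43 0.58 0.51] T [ 0.043 -0.029  0.015] t 16.0667 open 0.039238399190374244
xang -14.477427895641826
```

The pulley is on the shaft end with no side force, only its weight of about 0.9 N. Lower it to flush.

drive_tool:
  commands:
    - [[0,0,0.015],[0,0,0]]
    - [[0,0,0.03],[0,0,0]]
    - [[0,0,0.045],[0,0,0]]
    - [[0,0,0.06],[0,0,0]]
    - [[0,0,0.075],[0,0,0]]
    - [[0,0,0.09],[0,0,0]]
    - [[0,0,0.105],[0,0,0]]
    - [[0,0,0.116],[0,0,0]]
    - [[0,0,0.116],[0,0,0]]
    - [[0,0,0.116],[0,0,0]]

```text
time: 16.9
tool_pos: [0.6172, -0.0004, 0.0902]
eef_rot: [0.992, -0.126, -0.0, -0.0]
ft_force: [0.1, -0.2, -0.5]
opening: 0.0394
```

```bash
python3 av.py
python3 - <<'E'
from h import *
s=vision.read_camera("scene")
c=proj("scene",[.6174,-.0007,.09])[0].astype(int);print(c)
cv2.imwrite("pics/c6.png",cv2.resize(s[c[1]-30:c[1]+30,c[0]-30:c[0]+30],(600,600),interpolation=cv2.INTER_CUBIC))
p=np.array([.6174,-.0005,.099])
for q in(-22,-14.4,-6):
    u=np.array([np.cos(np.radians(q)),np.sin(np.radians(q)),0]); print(q,[(np.round((proj("scene",p+u*r+[0,0,-.018])[0]-c+30)*10)) for r in(.024,.027)])
print("top centre",(proj("scene",p)[0]-c+30)*10)
E
```

```text
pos [ 6.1733e+02 -4.4000e-01  9.0420e+01] sd [0.04 0.01 0.06] 
Ftool [0.12 0.07 1.05] sd [0.4  0.43 0.38] T [ 0.049 -0.022 -0.011] t 17.5 open 0.03939927707033515
xang -14.478687721298336
[323 235]
-22 [array([321., 448.]), array([322., 461.])]
-14.4 [array([339., 446.]), array([343., 459.])]
-6 [array([358., 441.]), array([364., 454.])]
top centre [309.76229503 275.96290587]
```

View pics/c6.png

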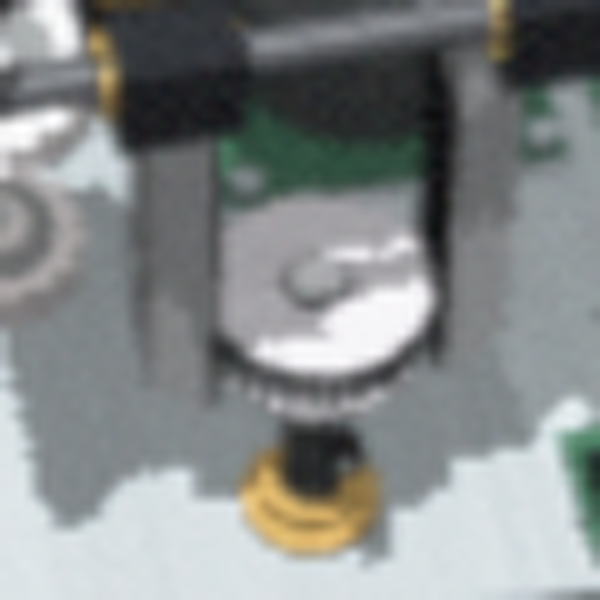

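The crop shows the pulley seated, with the shaft end level in the bore at about (315,283) and the screw at about (345,450) pointing at the notch. The force readings show only the pulley's weight. Handing in.

```bash
python3 -c "
from plant import order; print(order.finish_job())"
```

```text
the job is handed in; nothing more can be done
None
```

The shaft's flat faces the key notch, and the pulley is on the shaft, flush with its end, screw towards the notch. The gripper is still holding it there. I handed the job in at about 17.5 s; no verdict is reported.

- **Shaft:** I pinched it flat to back (opening 9.9 mm) and turned it 54°. After release, the picture showed the flat where it should be when facing the notch, which lies at −14.4° in the world frame.
- **Pulley:** I squeezed it twice at right angles to centre it, the second time across the screw's direction, then lifted it and slid it on hub down.
- **Last force and position checks:** only about 1 N downward (its weight) and about 0.1 N sideways, so it is not forced against the shaft. The tool was 0.1 mm above the height I had worked out for flush, and the tool x-axis was at −14.5°.
- **Screw direction:** in the pictures it was within about 2° of the notch.
- **Flush, less certain:** this rests on the tool height from the grasp, good to about 0.5 mm. The last picture agrees but is too coarse to be finer.
- **Left alone:** I never touched the fan, screwdriver or hex key, and I took no separate picture of them at the end.

No check failed. The two cameras disagreed by 4–5 mm across the bench. I used the shaft position found by pinching to correct for it.

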